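# Stand the tipped bottle up and click the shuttle into its notch

### The job

The red-capped bottle has tipped over in the bottle lane and lies across the slide rail: stand it upright in the lane, on the yellow mark between its two neighbours, and let go of it without upsetting the other bottles. Then take the shuttle by its orange grip and slide it along the rail until its spring ball clicks into the notch of the catch at the yellow mark, without running on past the notch. Finish there, still holding the shuttle by the grip at the notch.

Things in the scene. Friction and masses are not known exactly. Their poses are not given: they have to be found in the camera images.
- lane: Fixed bottle lane: aluminium plate, x -105 to +45, y -200 to +200 mm, 8 mm thick. Origin on the worktop, on the line where the bottles stand; x away from the robot (yaw varies), y along the lane. Bottles stand on the plate, z = 8 mm, between a lip (x -30 mm, 4 mm high) and a rear fence (x +30 mm, top z 20 mm). Steel slide rail along y at x = -55 mm, 16 mm wide, top z = 41 mm.
- catch: Dark steel block 20x44x27 mm fixed on the front edge of the lane plate; its place along y varies; axes as the lane's. Two bright cross ridges 12 mm apart, tops 34 mm above its origin, form the notch. Origin on the plate's top (8 mm above the worktop), at the notch's middle. In line with it a yellow mark crosses rail and lane: the red-capped bottle's place is x = +90 mm, y = 0, z = 0 here.
- shuttle: Black slide on the rail, 44 mm long; moves only along the lane's y, starts near the -y end, goes towards +y. Origin at worktop level under the rail's middle, at its spring ball's y: in the notch when y = 0 in the catch's frame. Friction 1.5 N; from 11 to 6 mm before the notch the first ridge resists with about 8 to 12 N, then the ball drops in. A like ridge lies beyond the notch.
- shuttle_grip (a point): Centre of the shuttle's upright orange grip fin, 80 mm above the shuttle's origin. The fin is 24 mm (x) by 16 mm (y) and stands from 24 mm below to 18 mm above this point; take it from above, fingers closing along the lane's y.
- red_bottle: White bottle with red cap, 88 mm high, body 45 mm in diameter up to 65 mm, cap 32 mm in diameter, about 0.1 kg. Origin at the centre of its underside, z along its axis to the cap. At the start it lies tipped in the lane at the yellow mark, cap towards the robot, propped on the rail, axis about 36 degrees above level.
- green_bottle: Same bottle with green cap, standing in the lane about 95 mm from the yellow mark on one side. Origin at the centre of its underside, z up.
- blue_bottle: Same bottle with blue cap, standing in the lane about 95 mm from the yellow mark on the other side. Origin at the centre of its underside, z up.
Things that resemble listed ones, but are neither listed nor needed, are in the scene too. What is shaped like the blue_bottle but purple is not meant.

How it is judged:
On the way, in this order (a step that is already met when the one before it is completed fails the run):
1. the red-capped bottle stands upright on the lane floor at the yellow mark, let go (angle between red_bottle's own z axis and vertical below 0.12 rad and x of red_bottle in the frame of catch between 0.078 and 0.102 m and y of red_bottle in the frame of catch between -0.015 and 0.015 m and z of red_bottle in the frame of catch between -0.003 and 0.003 m and linear speed of red_bottle below 0.02 m/s and contact force between each of the arm, the fingers and red_bottle below 0.1 N), for 0.2 s.
2. the shuttle rests in the notch, held by the fingers (y of shuttle in the frame of catch between -0.0025 and 0.0025 m and linear speed of shuttle below 0.005 m/s and contact force between the fingers and shuttle above 12 N and distance between the grasp point and shuttle_grip below 0.04 m), for 0.2 s.
At the end, for the whole second after the job is handed in: Red-capped bottle upright (0.12 rad), untouched, on the lane floor at the yellow mark (12 mm across, 15 mm along); neighbours upright, within 20 mm of their start; shuttle at rest within 2.5 mm of the notch, held by its grip: finger force over 12 N, TCP within 40 mm of the grip's centre (all of step 1 and all of step 2 and angle between each of green_bottle, blue_bottle's own z axis and vertical below 0.12 rad and distance of each of green_bottle, blue_bottle from where it was at the start of the episode below 0.02 m); the arm keeps its last pose, push and grip.
It fails at once if a neighbouring bottle is tipped or shoved away (angle between any of green_bottle, blue_bottle's own z axis and vertical above 0.5 rad or distance of any of green_bottle, blue_bottle from where it was at the start of the episode above 0.03 m).
It fails at once if the shuttle runs past the notch (y of shuttle in the frame of catch above 0.008 m).
It also fails if it takes over 54 s, if anything falls off the work surface, if the arm or the gripper's body presses on something with over 40 N, if the wrist force passes 120 N, or if a joint passes its speed limit or range.

### The arm

A 7-joint arm with a two-finger parallel gripper is mounted at the origin on a cart in front of the work surface, level with it; the furniture and walls round the work are solid. World frame = base frame: x ahead of the robot, y to its left, z up, the work surface at z = 0. Lengths are in m, angles in rad, forces in N, time in s.
With the tool pointing down it reaches from about 0.425 to 0.95 m from the base axis. Payload 4.7 kg.
Tool frame: the origin (TCP) lies between the finger pads, 19 mm behind the fingertips; this is the grasp point; z points along the fingers, y is the line along which they close (so a half turn about z gives the same grasp; the last joint's range is limited). The gripper opens to 85 mm and grips with 20 to 120 N. Pads are 22 mm wide; open, the fingers measure 114 mm over their backs; the gripper's body (76 mm by 85 mm) begins 54 mm behind the grasp point. The pads swing forward as they close: fully open they stand 13 mm farther back than shut.
Start: joints at [1.303, 0.469, -0.049, 1.532, 0.024, 1.141, -0.082], TCP at [0.16, -0.656, 0.25] pointing down, gripper open.
Joint ranges: [-2.59, 2.59], [-0.33, 1.99], [-1.39, 1.29], [0.1, 2.45], [-1.04, 4.18], [0.21, 1.99], [-2.66, 2.66]. Speed limits (rad/s): [2.57, 2.57, 3.14, 3.14, 3.14, 3.14, 3.14].

### API

Orientations are given as a unit quaternion [x, y, z, w].
In Python, from workcell import sense, grab_frame, calibration, arm gives the robot as it stands. The module is installed in compiled form; this text tells all that it offers.
- The arm moves only by the tool jog_arm, never from a script. Its argument "increments" is a list of rows, each a list of 4 numbers: the shift along the tool's x, y, z in m, then the turn about the tool's z in rad. A call has exactly 10 rows; each row is the pose to reach, as a shift and turn from the pose commanded when the call began, along the tool's axes at that moment; what a row does not reach only later rows make up. A row lasts 1/12 s, in which the tool goes at most 41.7 mm and 7.16 degrees, less where a joint would pass 70% of its speed; a pose out of reach is approached as far as the arm can. A call with a gripper value outside its range is refused whole. "hand" is the finger opening in m, from 0 to 0.0854, set as the call begins (left out, the last holds). The fingers move at their own pace and stop on an object; "force" is the grip in N (left out, the last holds). Time passes only in rows, so rows that repeat a pose let the fingers close, or fill a call up. It gives the time, the measured TCP pose, the force, the opening and the grip force at its end, in the units of the state.
- sense(): the state, without advancing time (a new reading comes with each control period).
- grab_frame(name): name is "scene" or "side" or "wrist"; returns the picture (384x512x3 uint8, red, green, blue); there is no depth.
- calibration(name): a dict with "mtx" (3x3 intrinsics, pixels), "R" (3x3) and "t" (3): a world point X has camera coordinates R X + t; the wrist camera has in their place "mount" (4x4, takes a point from camera to tool coordinates, whose origin is the TCP and whose axes are the flange's). Camera axes: x right, y down, z forward; pixel columns grow to the right and rows downward; lengths in m; the calibration is good to about 2 mm. A picture is of the moment at which its call begins: read the wrist's pose just before it. calibration takes no time and is no camera call.
- arm.finish_job(): hands the job in; it is judged then, once.
The state is a dict: "time_s": time; "qpos": joint angles; "qd": joint speeds; "joint_efforts": joint torques, N m; "tcp_pos": TCP position; "orientation": TCP orientation; "ft_force": force on the tool from outside, world axes, zero at the start; "moment": the same for the moment, N m; "gripper_width": opening from 0.0 (shut) to 1.0 (fully open); "gripper_force": force on a finger pad.
Only numpy, scipy, OpenCV 4.12 (cv2) and the standard library are available. Lean on these libraries where they do the work, as an engineer would, in place of code of your own. Each camera call takes 0.05 s, during which the arm holds its last target. There are 200 camera calls.

## Working session

There is one attempt and no reset: what is moved stays moved. The work goes in short steps, Python scripts to look and compute and a tool call to move; the robot and the scene stay as the last step left them, time stands still between calls to the robot, and variables do not carry over. Pictures are saved under pics/ and viewed, at most 10 in all, crops included, and the job is handed in when it is done.

Besides the shell and the picture viewer there is one more tool, called after "Emit:" as name(argument=value, ...) on one line, values as JSON. jog_arm: Moves the arm, as the interface text tells. Its arguments: {"type":"object","properties":{"increments":{"type":"array"},"hand":{"type":"number"},"force":{"type":"number"}},"required":["increments"]}

```bash
mkdir -p pics; python3 - <<'E'
from workcell import sense, grab_frame, calibration
import cv2,numpy as np
s=sense();print({k:np.round(v,3) for k,v in s.items()})
for n in("scene","side"):
    im=grab_frame(n);np.save(f"pics/{n}0.npy",im);cv2.imwrite(f"pics/{n}0.png",cv2.cvtColor(im,cv2.COLOR_RGB2BGR))
for n in("scene","side","wrist"):print(n,{k:np.round(v,4).tolist() for k,v in calibration(n).items()})
E
```

```text
{'time_s': np.float64(0.0), 'qpos': array([ 1.303,  0.469, -0.049,  1.534,  0.024,  1.141, -0.082]), 'qd': array([-0.001, -0.001, -0.   , -0.001,  0.001, -0.   ,  0.001]), 'joint_efforts': array([ 0.0000e+00, -5.1032e+01, -4.6000e-02, -2.3772e+01,  1.1000e-02,
        7.0000e-03,  0.0000e+00]), 'tcp_pos': array([ 0.16 , -0.655,  0.249]), 'orientation': array([ 0.993,  0.119, -0.   , -0.001]), 'ft_force': array([-0.57 ,  0.014,  0.528]), 'moment': array([0.014, 0.016, 0.002]), 'gripper_force': np.float64(0.0), 'gripper_width': np.float64(0.997)}
scene {'mtx': [[454.6994, 0.0, 258.0955], [0.0, 454.6994, 191.0463], [0.0, 0.0, 1.0]], 'R': [[-0.6, -0.8, 0.0094], [-0.6292, 0.4646, -0.6231], [0.4941, -0.3798, -0.7821]], 't': [0.3221, 0.4, 0.8545]}
side {'mtx': [[485.142, 0.0, 256.1457], [0.0, 485.142, 188.9225], [0.0, 0.0, 1.0]], 'R': [[0.9776, -0.2101, 0.0106], [-0.117, -0.5847, -0.8028], [0.1748, 0.7836, -0.5962]], 't': [-0.5495, 0.1183, 1.133]}
wrist {'mtx': [[286.8251, 0.0, 260.1107], [0.0, 286.8251, 187.7195], [0.0, 0.0, 1.0]], 'mount': [[0.0004, -0.9568, -0.2907, 0.0734], [1.0, 0.0003, 0.0003, 0.0003], [-0.0002, -0.2907, 0.9568, -0.1232], [0.0, 0.0, 0.0, 1.0]]}
```

View pics/scene0.png

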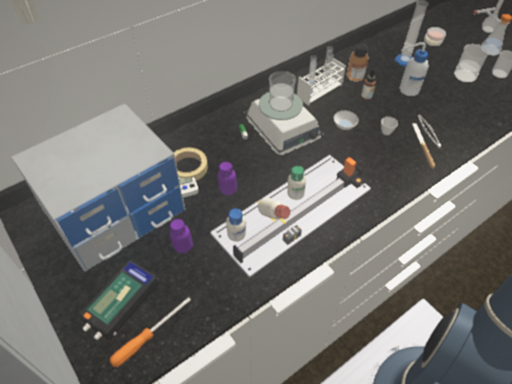

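View pics/side0.png

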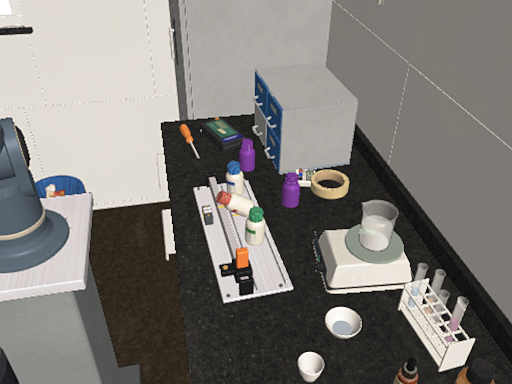

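The scene view shows the lane with the green cap at (297,174), blue cap at (235,215), red cap at (283,212), grip at (349,167) and catch at (292,234). In the side view these are at (256,215), (233,168), (222,197), (242,258) and (208,215). Next I triangulate by colour masks.

```bash
cat > h.py <<'E'
import cv2,numpy as np
from workcell import calibration
from scipy.spatial.transform import Rotation as Ro
def P(n):
    c=calibration(n);return c["mtx"]@np.c_[c["R"],c["t"]]
def tri(a,b):
    X=cv2.triangulatePoints(P("scene"),P("side"),np.float64(a),np.float64(b))[:,0];X=X[:3]/X[3]
    e=[np.linalg.norm((lambda q:q[:2]/q[2])(P(n)@np.r_[X,1])-p) for n,p in(("scene",a),("side",b))]
    return X,e
def plane(n,p,z):
    c=calibration(n);d=c["R"].T@np.linalg.solve(c["mtx"],[*p,1]);o=-c["R"].T@c["t"];return o+d*(z-o[2])/d[2]
def blob(im,lo,hi,box,smin=100,vmin=50):
    h=cv2.cvtColor(im,cv2.COLOR_RGB2HSV);m=cv2.inRange(h,(lo,smin,vmin),(hi,255,255))
    k=np.zeros_like(m);x,y,w,g=box;k[y-g:y+g,x-w:x+w]=1
    n,_,st,ce=cv2.connectedComponentsWithStats(m*k);i=1+np.argmax(st[1:,4]);return ce[i],st[i]
E
python3 - <<'E'
from h import *
A=np.load("pics/scene0.npy");B=np.load("pics/side0.npy")
R={}
for n,lo,hi,a,b in(("green",45,85,(297,174),(256,215)),("blue",100,125,(235,215),(233,168)),("red",0,6,(283,212),(222,197)),("grip",5,18,(349,167),(242,258))):
    s=120 if n!="grip" else 170
    p,sa=blob(A,lo,hi,(*a,14,14),s);q,sb=blob(B,lo,hi,(*b,16,18),s)
    X,e=tri(p,q);R[n]=X;print(n,p.round(1),sa,q.round(1),sb,X.round(4),np.round(e,2))
d=R["blue"]-R["green"];print("sep",np.linalg.norm(d),"yaw of lane y",np.arctan2(d[1],d[0]))
a=cv2.resize(A[180:270,205:325],None,fx=5,fy=5,interpolation=cv2.INTER_CUBIC)
b=cv2.resize(B[150:300,185:305],None,fx=3,fy=3,interpolation=cv2.INTER_CUBIC)
cv2.imwrite("pics/c1.png",a[:,:,::-1]);cv2.imwrite("pics/c2.png",b[:,:,::-1])
E
```

```text
Traceback (most recent call last):
  File "h.py", line 15, in blob
    n,_,st,ce=cv2.connectedComponentsWithStats(m*k);i=1+np.argmax(st[1:,4]);return ce[i],st[i]
                                                        ~~~~~~~~~^^^^^^^^^^
ValueError: attempt to get argmax of an empty sequence
```

```bash
sed -i 's/    h=cv2.cvtColor(im,cv2.COLOR_RGB2HSV);/    h=cv2.cvtColor(im,cv2.COLOR_RGB2HSV);h[...,0]=(h[...,0]+15)%180;lo+=15;hi+=15;/' h.py
python3 - <<'E'
from h import *
A=np.load("pics/scene0.npy");B=np.load("pics/side0.npy")
for im,(x,y) in((A,(283,212)),(B,(222,197)),(A,(297,174)),(A,(235,215)),(A,(349,167))):print(cv2.cvtColor(im[y-1:y+2,x-1:x+2],cv2.COLOR_RGB2HSV)[1])
a=cv2.resize(A[180:270,205:325],None,fx=5,fy=5,interpolation=cv2.INTER_CUBIC)
b=cv2.resize(B[150:300,185:305],None,fx=4,fy=4,interpolation=cv2.INTER_CUBIC)
cv2.imwrite("pics/c1.png",a[:,:,::-1]);cv2.imwrite("pics/c2.png",b[:,:,::-1])
R={}
for n,lo,hi,a,b in(("green",45,90,(297,174),(256,215)),("blue",98,125,(235,215),(233,168)),("red",-15,8,(283,212),(222,197)),("grip",4,20,(349,167),(242,258))):
    s={"grip":160,"red":80}.get(n,100)
    p,sa=blob(A,lo,hi,(*a,14,14),s);q,sb=blob(B,lo,hi,(*b,16,18),s)
    X,e=tri(p,q);R[n]=X;print(n,p.round(1),sa,q.round(1),sb,X.round(4),np.round(e,2))
d=R["blue"]-R["green"];print("sep",np.linalg.norm(d),"yaw of lane y",np.arctan2(d[1],d[0]))
E
```

```text
[[  4 106 163]
 [  4 109 164]
 [  5 110 163]]
[[  6 138 159]
 [  4 140 219]
 [  4 146 211]]
[[ 72  86 125]
 [ 72  85 129]
 [ 72  89 129]]
[[107 134 187]
 [108 130 185]
 [107 130 183]]
[[ 10 148 153]
 [ 10 149 152]
 [ 10 149 154]]
green [297.3 170. ] [292 167  11   7  61] [255.9 214.1] [249 207  15  15 182] [ 0.537  -0.1197  0.0883] [1.21 1.15]
blue [234.9 215.5] [229 208  13  16 159] [233.4 167.2] [227 161  14  14 156] [0.5197 0.0772 0.0852] [0.72 0.56]
red [281.8 211.1] [275 205  15  13 157] [223.3 197.8] [216 191  16  15 162] [ 0.4769 -0.023   0.0685] [0.3  0.25]
grip [350.8 161.4] [346 158  10   8  48] [241.6 257.9] [236 248  13  21 238] [ 0.4814 -0.2455  0.0857] [1.46 1.57]
sep 0.19769521752239047 yaw of lane y 1.658588899553385
```

View pics/c1.png

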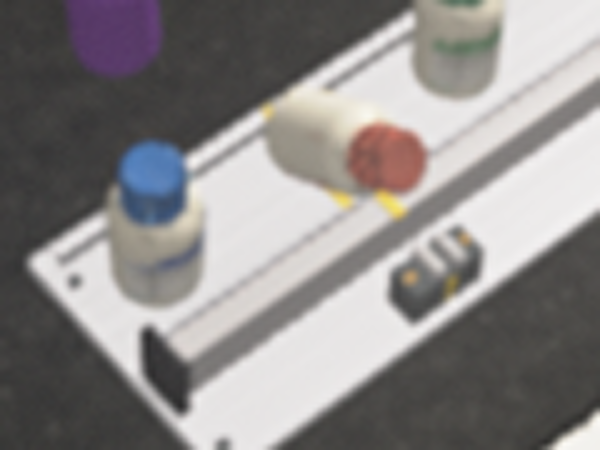

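View pics/c2.png

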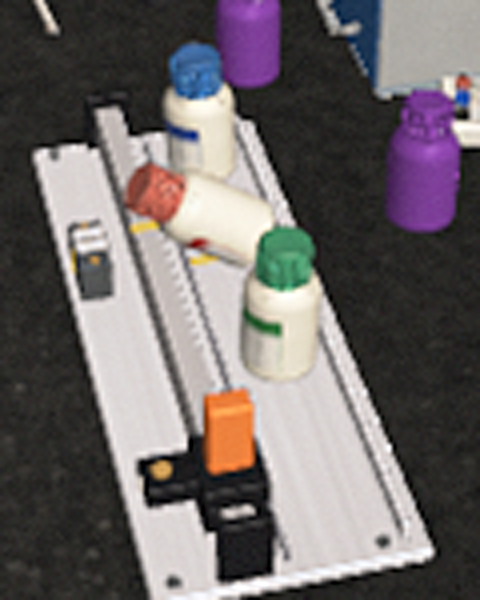

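The crops show the catch's two ridges at scene px ≈(291,231.5)/(295.5,229), and the yellow mark on the rail at scene ≈(283,221), side ≈(221,207). The red bottle leans on the rail with its cap towards the robot. One refinement of the numbers, then I move.

```bash
python3 - <<'E'
from h import *
A=np.load("pics/scene0.npy");B=np.load("pics/side0.npy")
R={}
for n,lo,hi,a,b,s in(("green",45,95,(297,174),(256,215),60),("blue",98,125,(235,215),(233,168),90),("red",-15,9,(282,211),(222,197),75),("grip",4,20,(349,167),(242,258),120)):
    p,sa=blob(A,lo,hi,(*a,14,11),s);q,sb=blob(B,lo,hi,(*b,16,18),s)
    X,e=tri(p,q);R[n]=X;print(n,sa,sb,X.round(4),np.round(e,1))
d=(R["blue"]-R["green"])[:2];yw=np.arctan2(d[1],d[0])-np.pi/2
print("sep",np.linalg.norm(d),"lane yaw",yw,"mid",(R["blue"]+R["green"])[:2]/2)
print("mark rail",plane("scene",(283.2,221),.041).round(4),plane("side",(221.2,206.8),.041).round(4))
print("notch",plane("scene",(293.2,230.4),.042).round(4),plane("side",(207.5,209.5),.042).round(4))
E
```

```text
green [291 166  13  14 150] [249 207  15  16 195] [ 0.5364 -0.1166  0.0845] [0.5 0.5]
blue [229 208  13  16 170] [227 161  14  14 158] [0.5199 0.0771 0.0851] [0.7 0.5]
red [275 205  15  13 158] [216 191  16  15 167] [ 0.477  -0.0229  0.0685] [0.2 0.2]
grip [343 157  13  19 164] [235 247  14  22 248] [ 0.4804 -0.239   0.0774] [0.4 0.4]
sep 0.1943832859444347 lane yaw 0.0853945400241054 mid [ 0.52815793 -0.01976494]
mark rail [ 0.4682 -0.0213  0.041 ] [ 0.4705 -0.0221  0.041 ]
notch [ 0.4335 -0.0228  0.042 ] [ 0.4366 -0.0271  0.042 ]
```

Emit:
jog_arm(increments=[[0.04,0,0,0],[0.08,0,0,0],[0.08,-0.04,0,0],[0.08,-0.08,0,0],[0.09,-0.12,0,0],[0.1,-0.16,0,0],[0.11,-0.2,0,0],[0.12,-0.24,0,0.05],[0.13,-0.28,0,0.1],[0.14,-0.32,0,0.15]], hand=0.0854, force=20)

```text
time_s: 0.93
tcp_pos: [0.2195, -0.3096, 0.2496]
orientation: [0.999, 0.043, -0.0, -0.0]
ft_force: [0.8, -0.0, 0.9]
gripper_width: 1.003
gripper_force: 0.0
```

Emit:
jog_arm(increments=[[0.028,-0.026,0,0],[0.056,-0.053,0,0],[0.084,-0.079,0,0],[0.112,-0.106,0,0],[0.14,-0.132,0,0],[0.168,-0.158,0,0],[0.195,-0.185,0,0],[0.223,-0.211,0,0],[0.251,-0.238,0,0],[0.279,-0.264,0,0]])

```text
time_s: 1.77
tcp_pos: [0.4752, -0.0225, 0.2499]
orientation: [0.999, 0.044, -0.0, 0.0]
ft_force: [1.0, -0.6, -0.2]
gripper_width: 1.005
gripper_force: 0.0
```

```bash
cat >> h.py <<'E'
def wrist(s,p,z):
    c=calibration("wrist");R=Ro.from_quat(s["orientation"]).as_matrix();M=np.array(c["mount"])
    o=R@M[:3,3]+s["tcp_pos"];d=R@M[:3,:3]@np.linalg.solve(c["mtx"],[*p,1]);return o+d*(z-o[2])/d[2]
E
python3 - <<'E'
from h import *
from workcell import sense,grab_frame
import pickle
s=sense();im=grab_frame("wrist");pickle.dump((s,im),open("w1.pkl","wb"))
print(s["tcp_pos"],s["orientation"])
cv2.imwrite("pics/w1.png",im[:,:,::-1])
E
```

```text
[ 0.47519007 -0.02251874  0.24987627] [ 9.99014963e-01  4.43742781e-02 -6.75787476e-05  1.51315494e-04]
```

View pics/w1.png

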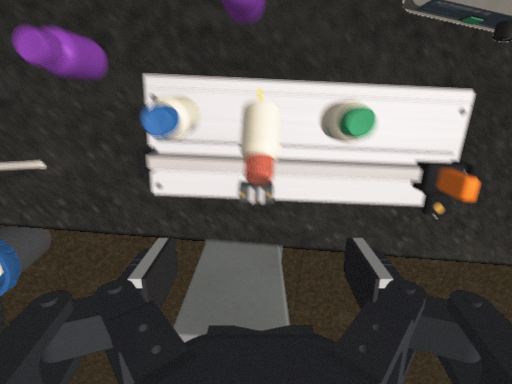

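The wrist view shows the red cap at (259,168), blue cap (160,121), green cap (357,122), the yellow mark at (261,95), catch ridges near (248–268,195) and grip (460,184).

```bash
python3 - <<'E'
from h import *
import pickle
s,im=pickle.load(open("w1.pkl","rb"))
h=cv2.cvtColor(im,cv2.COLOR_RGB2HSV)
def lf(X):
    yw=.0855;d=X[:2]-[.528,-.0198];e=np.array([np.cos(yw),np.sin(yw)]);return np.round([d@e,d@[-e[1],e[0]]],4)
for n,lo,hi,a,z,S in(("green",45,95,(357,122),.096-.006,70),("blue",98,125,(160,121),.09,70),("red",-15,9,(259,168),.077,75),("grip",4,20,(460,184),.09,130),("mark",22,35,(261,95),.008,70)):
    p,st=blob(im,lo,hi,(*a,25,25),S);X=wrist(s,p,z);print(n,p.round(1),st,X.round(4),lf(X))
# catch ridges: bright columns
g=cv2.cvtColor(im,cv2.COLOR_RGB2GRAY)
print(g[192:202,236:282].mean(0).astype(int).tolist())
# lane front plate edge, rail top edges: gradient by column
for x in(200,330,400):
    print(x,g[140:215,x].tolist())
E
```

```text
green [357.4 121.6] [340 108  35  29 772] [ 0.5375 -0.1116  0.09  ] [ 0.0016 -0.0923]
blue [158.1 119.9] [139 105  40  32 966] [0.522  0.0796 0.09  ] [0.0025 0.0996]
red [258.8 168.5] [245 154  29  32 793] [ 0.4798 -0.0213  0.077 ] [-0.0482  0.0026]
grip [458.6 184.6] [ 436  167   46   36 1155] [ 0.4843 -0.2271  0.09  ] [-0.0613 -0.2029]
mark [259.5  94. ] [257  89   6  11  36] [ 0.5559 -0.0151  0.008 ] [0.0282 0.0023]
[155, 150, 140, 127, 113, 106, 111, 110, 105, 99, 103, 120, 144, 170, 189, 199, 194, 188, 170, 139, 120, 129, 153, 174, 194, 200, 193, 181, 163, 133, 105, 106, 112, 113, 116, 122, 136, 148, 162, 184, 196, 195, 196, 198, 200, 199]
200 [202, 202, 197, 205, 220, 228, 232, 235, 235, 235, 235, 232, 224, 207, 190, 170, 133, 142, 162, 177, 189, 203, 212, 212, 211, 210, 212, 210, 211, 207, 213, 221, 225, 229, 234, 235, 234, 234, 235, 235, 236, 236, 233, 234, 235, 233, 233, 234, 233, 234, 234, 235, 234, 231, 218, 190, 155, 109, 61, 38, 36, 41, 38, 37, 41, 34, 34, 35, 35, 37, 37, 41, 45, 44, 48]
330 [241, 242, 240, 241, 233, 224, 216, 213, 206, 213, 228, 239, 241, 242, 240, 241, 240, 238, 231, 214, 185, 165, 141, 155, 177, 195, 202, 214, 219, 220, 220, 221, 220, 219, 217, 219, 221, 226, 225, 228, 235, 236, 237, 238, 238, 238, 238, 237, 238, 238, 239, 237, 236, 237, 237, 236, 236, 238, 238, 229, 209, 183, 142, 81, 45, 42, 47, 43, 44, 44, 43, 42, 46, 45, 50]
400 [243, 243, 242, 243, 242, 241, 240, 234, 224, 215, 211, 205, 216, 227, 237, 241, 242, 242, 243, 242, 240, 232, 214, 186, 161, 138, 148, 171, 190, 200, 216, 221, 222, 220, 219, 216, 216, 216, 216, 219, 225, 226, 231, 238, 237, 237, 238, 238, 236, 237, 236, 236, 236, 237, 236, 236, 236, 236, 236, 235, 235, 236, 225, 200, 186, 145, 73, 42, 43, 43, 46, 43, 44, 40, 42]
```

```bash
python3 - <<'E'
from h import *
import pickle
s,im=pickle.load(open("w1.pkl","rb"))
a=wrist(s,(200,196.3),.008);b=wrist(s,(330,202.2),.008);c=wrist(s,(400,205.3),.008)
for p,q in((a,b),(a,c)):d=p-q;print("yaw",np.arctan2(-d[0],d[1]))
a=wrist(s,(200,156.2),.008);c=wrist(s,(400,165.2),.008);d=a-c;print("yaw2",np.arctan2(-d[0],d[1]))
yw=.0855;e=np.array([np.cos(yw),np.sin(yw)])
for n,p,z in(("notch",(256.2,197),.042),("edge",(330,202.2),.008),("railfront",(330,180),.041),("capnear",(259,186),.073),("capfar",(259,154),.08)):
    X=wrist(s,p,z);d=X[:2]-[.528,-.0198];print(n,X.round(4),np.round([d@e,d@[-e[1],e[0]]],4))
E
```

```text
yaw 0.04101739677202978
yaw 0.041424554283736946
yaw2 0.04345995833923481
notch [ 0.436  -0.0218  0.042 ] [-0.0918  0.0059]
edge [ 0.4259 -0.1223  0.008 ] [-0.1104 -0.0934]
railfront [ 0.465  -0.1082  0.041 ] [-0.0703 -0.0827]
capnear [ 0.4594 -0.0232  0.073 ] [-0.0686  0.0024]
capfar [ 0.4958 -0.02    0.08  ] [-0.0321  0.0025]
```

The lane edge gives a yaw of about 0.043, and the bottles' small x offsets explain the 0.085 I had earlier. I turn the tool to match and descend on the cap.

Emit:
jog_arm(increments=[[-0.001,-0.001,0.02,0.02],[-0.001,-0.001,0.04,0.044],[-0.001,-0.001,0.06,0.044],[-0.001,-0.001,0.08,0.044],[-0.001,-0.001,0.1,0.044],[-0.001,-0.001,0.12,0.044],[-0.001,-0.001,0.14,0.044],[-0.001,-0.001,0.153,0.044],[-0.001,-0.001,0.162,0.044],[-0.001,-0.001,0.162,0.044]])

```text
time_s: 2.65
tcp_pos: [0.472, -0.0234, 0.0863]
orientation: [1.0, 0.022, -0.002, -0.0]
ft_force: [-0.4, -0.0, 0.6]
gripper_width: 0.999
gripper_force: 0.0
```

Emit:
jog_arm(increments=[[0,0,0,0],[0,0,0,0],[0,0,0,0],[0,0,0,0],[0,0,0,0],[0,0,0,0],[0,0,0,0],[0,0,0,0],[0,0,0,0],[0,0,0,0]], hand=0.01, force=20)

```text
time_s: 3.48
tcp_pos: [0.4736, -0.0232, 0.0881]
orientation: [1.0, 0.022, 0.0, 0.0]
ft_force: [-0.1, 0.1, 0.6]
gripper_width: 0.34
gripper_force: 21.4
```

```bash
python3 - <<'E'
from h import *
from workcell import sense,grab_frame
print(sense()["gripper_width"]*85.4)
b=grab_frame("side");b=b[140:260,180:300];cv2.imwrite("pics/g1.png",cv2.resize(b,None,fx=5,fy=5)[:,:,::-1])
E
```

```text
29.05618465742331
```

View pics/g1.png

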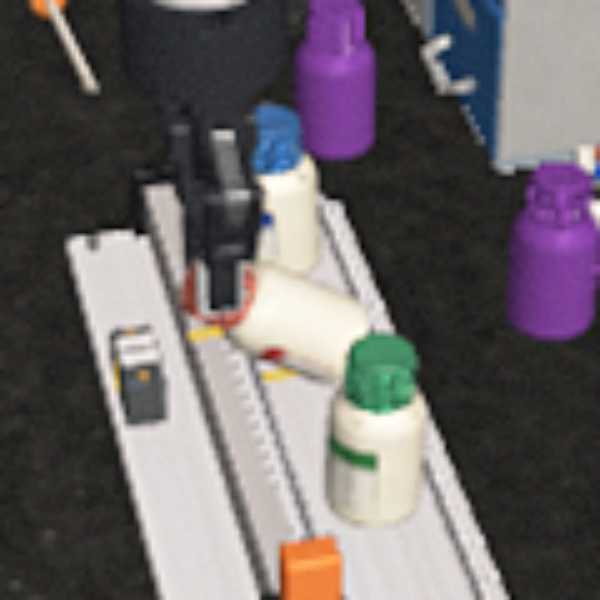

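The fingers hold the cap at mid height, with about 29 mm opening at 21 N. I lift in an arc and see whether the bottle swings.

Emit:
jog_arm(increments=[[0.001,0,-0.004,0],[0.003,0,-0.008,0],[0.005,0,-0.012,0],[0.007,0,-0.016,0],[0.009,0,-0.02,0],[0.012,0,-0.024,0],[0.015,0,-0.028,0],[0.018,0,-0.032,0],[0.021,0,-0.036,0],[0.021,0,-0.036,0]])

```text
time_s: 4.37
tcp_pos: [0.4958, -0.0222, 0.125]
orientation: [1.0, 0.022, 0.001, -0.0]
ft_force: [-0.1, -0.4, -0.7]
gripper_width: 0.338
gripper_force: 20.8
```

```bash
python3 - <<'E'
from h import *
from workcell import sense,grab_frame
print(sense()["gripper_width"]*85.4)
b=grab_frame("side");b=b[140:260,180:300];a=grab_frame("scene")[140:260,220:340]
cv2.imwrite("pics/g2.png",cv2.resize(np.hstack([b,a]),None,fx=3.3,fy=3.3)[:,:,::-1])
E
```

```text
28.87509812820098
```

View pics/g2.png

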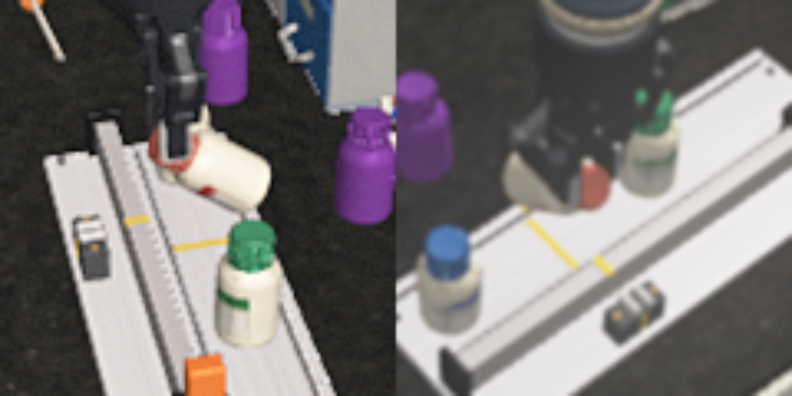

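The bottle is held rigidly at about 36° and does not swing. I will turn it upright by pressing its base against the fence's inner edge.

Emit:
jog_arm(increments=[[-0.004,-0.001,0.008,0],[-0.004,-0.002,0.016,0],[-0.004,-0.002,0.024,0],[-0.004,-0.002,0.031,0],[-0.001,-0.002,0.031,0],[0.002,-0.002,0.031,0],[0.005,-0.002,0.031,0],[0.008,-0.002,0.028,0],[0.011,-0.002,0.026,0],[0.014,-0.002,0.024,0]])

```text
time_s: 5.3
tcp_pos: [0.508, -0.0198, 0.1005]
orientation: [1.0, 0.022, -0.001, 0.0]
ft_force: [-5.1, -0.8, 3.8]
gripper_width: 0.34
gripper_force: 20.5
```

Emit:
jog_arm(increments=[[0.003,0,-0.002,0],[0.006,0,-0.0035,0],[0.009,0,-0.005,0],[0.012,0,-0.0065,0],[0.016,0,-0.008,0],[0.018,0,-0.0088,0],[0.02,0,-0.0095,0],[0.022,0,-0.01,0],[0.024,0,-0.0104,0],[0.025,0,-0.0104,0]])

```text
time_s: 6.13
tcp_pos: [0.5344, -0.0194, 0.113]
orientation: [1.0, 0.022, 0.001, 0.001]
ft_force: [-7.3, -1.7, 19.2]
gripper_width: 0.337
gripper_force: 23.1
```

```bash
python3 - <<'E'
from h import *
from workcell import sense,grab_frame
b=grab_frame("side");b=b[140:260,180:300];a=grab_frame("scene")[140:260,220:340]
cv2.imwrite("pics/g3.png",cv2.resize(np.hstack([b,a]),None,fx=3.3,fy=3.3)[:,:,::-1])
E
```

```text
(no output)
```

View pics/g3.png

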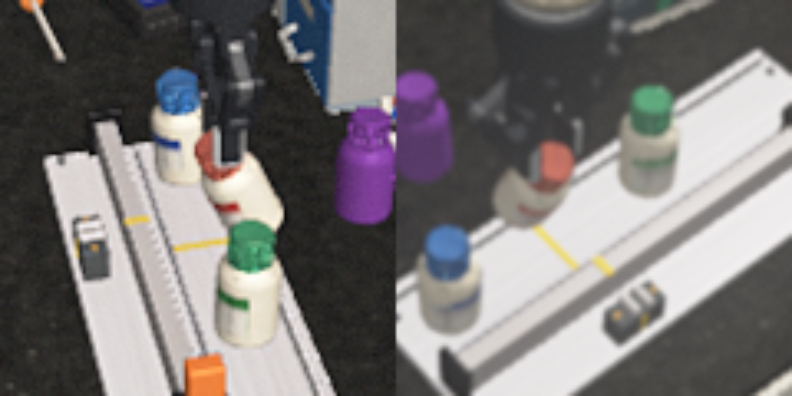

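Side crop: the cap is at about (218,155) and the base at about (262,215), so the bottle has turned to roughly 60–65°. I push further, then retreat and measure the angle numerically.

Emit:
jog_arm(increments=[[0.002,0,-0.0005,0],[0.004,0,-0.0005,0],[0.006,0,-0.001,0],[0.008,0,-0.001,0],[0.01,0,-0.001,0],[0.011,0,-0.001,0],[0.011,0,-0.001,0],[0.011,0,-0.001,0],[0.011,0,-0.001,0],[0.011,0,-0.001,0]])

```text
time_s: 7.07
tcp_pos: [0.5478, -0.0189, 0.1155]
orientation: [1.0, 0.022, 0.004, 0.001]
ft_force: [-4.7, -2.6, 20.7]
gripper_width: 0.341
gripper_force: 24.6
```

Emit:
jog_arm(increments=[[-0.001,0,-0.005,0],[-0.002,0,-0.01,0],[-0.004,0,-0.015,0],[-0.008,0,-0.02,0],[-0.012,0,-0.025,0],[-0.016,0,-0.03,0],[-0.02,0,-0.03,0],[-0.024,0,-0.03,0],[-0.026,0,-0.03,0],[-0.026,0,-0.03,0]])

```text
time_s: 7.9
tcp_pos: [0.5175, -0.0194, 0.1411]
orientation: [1.0, 0.022, -0.0, 0.0]
ft_force: [0.1, 0.3, -1.2]
gripper_width: 0.339
gripper_force: 22.7
```

```bash
python3 - <<'E'
from h import *
from workcell import sense,grab_frame
b=grab_frame("side")[140:260,180:300];a=grab_frame("scene")[140:260,220:340]
np.save("b.npy",b);np.save("a.npy",a)
cv2.imwrite("pics/g4.png",cv2.resize(np.hstack([b,a]),None,fx=3.3,fy=3.3,interpolation=cv2.INTER_CUBIC)[:,:,::-1])
E
```

```text
(no output)
```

View pics/g4.png

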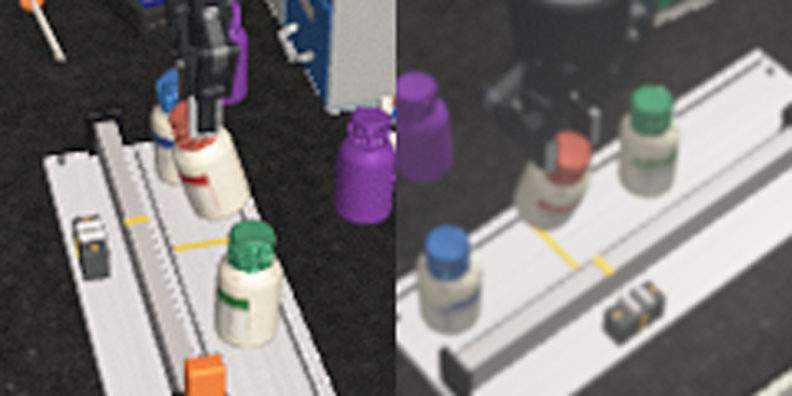

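```bash
python3 - <<'E'
from h import *
def py(n,p,y):
    c=calibration(n);d=c["R"].T@np.linalg.solve(c["mtx"],[*p,1]);o=-c["R"].T@c["t"];return o+d*(y-o[1])/d[1]
pts={}
def full(b):return(b[0]/3.3+180,b[1]/3.3+140)
# left/right silhouette edges of body in the side view: shoulder and base corners, read off picture
for n,p in(("base L",(197,203)),("base R",(247,212)),("shoulder L",(175,150)),("shoulder R",(232,135)),("cap",(193,128))):
    print(n,py("side",full(p),-.019).round(4))
b=np.load("b.npy");h=cv2.cvtColor(b,cv2.COLOR_RGB2HSV)
for r in range(42,66,2):
    print(r+140,[f"{int(v)}/{int(s)}" for v,s in zip(h[r,48:80,2],h[r,48:80,1])])
E
```

```text
base L [ 0.5166 -0.019   0.0477]
base R [ 0.5544 -0.019   0.0334]
shoulder L [ 0.5011 -0.019   0.0984]
shoulder R [ 0.5427 -0.019   0.1057]
cap [ 0.5144 -0.019   0.1159]
182 ['96/186', '104/157', '119/94', '155/30', '149/15', '106/142', '132/158', '171/146', '182/146', '185/141', '153/110', '177/111', '199/114', '148/109', '183/149', '224/165', '219/142', '237/66', '249/20', '240/28', '251/21', '232/41', '90/34', '19/27', '31/16', '36/28', '40/26', '43/18', '41/12', '41/0', '37/41', '38/27']
184 ['127/18', '121/57', '124/115', '131/113', '116/26', '152/64', '165/130', '154/162', '140/151', '149/154', '173/158', '181/163', '173/169', '205/154', '237/76', '251/14', '255/13', '252/14', '247/21', '245/21', '238/29', '243/29', '199/38', '59/35', '32/8', '36/21', '36/21', '34/53', '38/0', '40/19', '36/21', '39/39']
186 ['164/30', '171/24', '183/18', '192/21', '148/34', '178/36', '187/31', '201/39', '231/41', '233/42', '239/37', '244/29', '251/22', '255/9', '255/4', '253/5', '253/12', '252/15', '251/17', '248/21', '239/22', '233/30', '227/38', '175/35', '26/29', '33/8', '40/32', '38/27', '3
[... 2176 characters left out ...]
, '238/29', '239/30', '230/32', '212/11', '196/7', '17/45', '34/38', '36/35']
202 ['228/11', '217/9', '215/9', '217/7', '216/9', '218/9', '221/8', '222/8', '225/8', '200/10', '141/22', '138/26', '149/26', '176/22', '202/24', '214/24', '220/23', '217/36', '224/44', '235/30', '236/29', '237/29', '240/30', '242/27', '239/32', '223/31', '219/9', '229/8', '207/11', '96/16', '27/57', '35/44']
204 ['194/7', '219/7', '213/8', '215/8', '215/9', '218/12', '217/8', '220/10', '223/7', '225/8', '206/14', '146/31', '137/34', '161/35', '187/34', '201/34', '212/35', '221/33', '225/37', '232/35', '237/30', '232/37', '220/41', '218/26', '168/11', '135/9', '223/9', '227/9', '234/5', '209/11', '69/18', '24/43']
```

The silhouette edges give roughly 76° tilt and the base is 35 mm above the floor. That is past the tipping point, so I set it down and roll it upright against the floor.

Emit:
jog_arm(increments=[[-0.003,0,0.004,0],[-0.006,0,0.008,0],[-0.006,0,0.012,0],[-0.006,0,0.016,0],[-0.006,0,0.02,0],[-0.006,0,0.024,0],[-0.006,0,0.028,0],[-0.006,0,0.031,0],[-0.006,0,0.034,0],[-0.006,0,0.034,0]])

```text
time_s: 8.83
tcp_pos: [0.5122, -0.0195, 0.1069]
orientation: [1.0, 0.022, -0.0, -0.0]
ft_force: [0.8, -1.0, -0.5]
gripper_width: 0.334
gripper_force: 22.7
```

Emit:
jog_arm(increments=[[0,0,0.001,0],[0.003,0,0.002,0],[0.006,0,0.002,0],[0.009,0,0.003,0],[0.012,0,0.004,0],[0.015,0,0.005,0],[0.018,0,0.006,0],[0.02,0,0.006,0],[0.02,0,0.006,0],[0.02,0,0.006,0]])

```text
time_s: 9.67
tcp_pos: [0.5359, -0.019, 0.1044]
orientation: [1.0, 0.022, 0.004, 0.001]
ft_force: [0.6, -1.7, 12.8]
gripper_width: 0.34
gripper_force: 24.8
```

```bash
python3 - <<'E'
from h import *
from workcell import sense,grab_frame
s=sense();print(s["tcp_pos"],s["ft_force"],s["moment"])
b=grab_frame("side");a=grab_frame("scene");b=b[140:260,180:300];a=a[140:260,220:340]
np.save("b.npy",b)
cv2.imwrite("pics/g5.png",cv2.resize(np.hstack([b,a]),None,fx=3.3,fy=3.3,interpolation=cv2.INTER_CUBIC)[:,:,::-1])
v=b.astype(int);
for r in range(44,66,2):
    g=cv2.cvtColor(b,cv2.COLOR_RGB2GRAY)[r,48:90].astype(int);d=np.diff(g);print(r+140,"R",228+d.argmin(),d.min(),"L",g[:14].tolist())
E
```

```text
[ 0.53587915 -0.0190218   0.10443785] [ 0.56449746 -1.7054599  12.75795397] [-0.44215499 -0.01168766 -0.01218333]
184 R 254 -127 L [121, 102, 85, 80, 68, 66, 129, 218, 235, 234, 235, 197, 113, 117]
186 R 254 -128 L [155, 165, 176, 200, 205, 205, 200, 217, 232, 237, 215, 88, 106, 124]
188 R 238 -127 L [152, 155, 159, 199, 210, 218, 208, 209, 230, 236, 216, 89, 85, 103]
190 R 238 -150 L [142, 163, 171, 193, 211, 216, 209, 206, 229, 239, 213, 63, 62, 86]
192 R 237 -71 L [129, 165, 184, 194, 205, 211, 219, 223, 227, 200, 129, 72, 59, 68]
194 R 253 -141 L [172, 148, 167, 195, 204, 209, 221, 228, 210, 140, 167, 146, 58, 85]
196 R 254 -181 L [214, 217, 212, 195, 188, 198, 205, 191, 155, 174, 202, 193, 181, 181]
198 R 255 -156 L [210, 213, 213, 214, 215, 215, 219, 204, 152, 158, 204, 217, 218, 227]
200 R 256 -180 L [211, 210, 213, 211, 213, 217, 219, 205, 136, 140, 168, 196, 218, 225]
202 R 256 -109 L [218, 210, 213, 212, 213, 215, 219, 201, 120, 81, 141, 179, 200, 207]
204 R 257 -140 L [188, 214, 212, 210, 211, 214, 218, 205, 136, 74, 62, 58, 91, 130]
```

The left silhouette is vertical in the side view (column about 235 over rows 198–204), and the floor reaction is 13 N. I press once more, relax and release.

Emit:
jog_arm(increments=[[0,0,0.001,0],[0,0,0.002,0],[0,0,0.002,0],[0,0,0.002,0],[0,0,0,0],[0,0,-0.001,0],[0,0,-0.0015,0],[0,0,-0.0015,0],[0,0,-0.0015,0],[0,0,-0.0015,0]])

```text
time_s: 10.6
tcp_pos: [0.5344, -0.0192, 0.1044]
orientation: [1.0, 0.022, 0.002, 0.001]
ft_force: [-0.3, -2.6, 7.4]
gripper_width: 0.341
gripper_force: 24.8
```

```bash
python3 - <<'E'
from h import *
from workcell import sense,grab_frame
s=sense();print(s["tcp_pos"],s["ft_force"])
b=grab_frame("side");a=grab_frame("scene");b=b[140:260,180:300];a=a[140:260,220:340]
cv2.imwrite("pics/g6.png",cv2.resize(np.hstack([b,a]),None,fx=3.3,fy=3.3,interpolation=cv2.INTER_CUBIC)[:,:,::-1])
E
```

```text
[ 0.53439663 -0.01924316  0.10444112] [-0.25626483 -2.55755924  7.39371508]
```

View pics/g6.png

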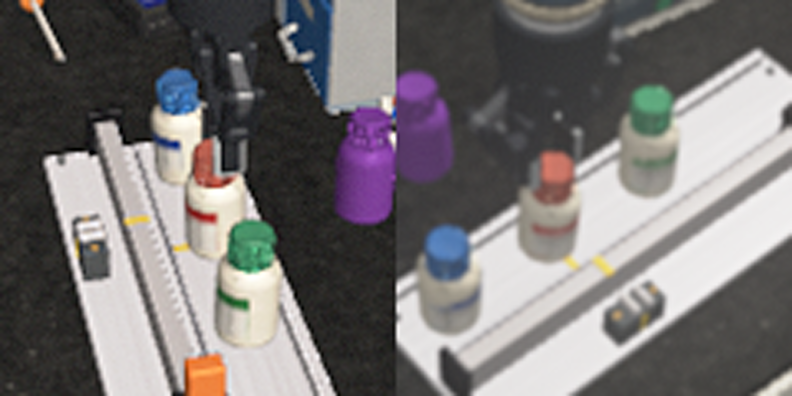

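The bottle stands upright on the mark between its neighbours (scene crop about (549,205), side crop about (217,200)). I release and rise.

Emit:
jog_arm(increments=[[0,0,0,0],[0,0,0,0],[0,0,0,0],[0,0,0,0],[0,0,0,0],[0,0,0,0],[0,0,0,0],[0,0,0,0],[0,0,-0.005,0],[0,0,-0.01,0]], hand=0.07)

```text
time_s: 11.53
tcp_pos: [0.5321, -0.0185, 0.1131]
orientation: [1.0, 0.022, -0.0, -0.0]
ft_force: [0.1, -0.5, 0.5]
gripper_width: 0.821
gripper_force: 0.0
```

Emit:
jog_arm(increments=[[0,0,-0.01,0],[0,0,-0.02,0],[0,0,-0.035,0],[0,0,-0.05,0],[0,0,-0.07,0],[0,0,-0.09,0],[0,0,-0.11,0],[-0.02,0.02,-0.13,0],[-0.04,0.04,-0.14,0],[-0.06,0.06,-0.14,0]], hand=0.0854)

```text
time_s: 12.37
tcp_pos: [0.4761, -0.0812, 0.2566]
orientation: [1.0, 0.023, 0.003, 0.001]
ft_force: [0.8, -0.8, -0.9]
gripper_width: 0.999
gripper_force: 0.0
```

```bash
python3 - <<'E'
from h import *
from workcell import sense,grab_frame
s=sense();im=grab_frame("wrist");B=grab_frame("side");A=grab_frame("scene")
np.save("A2.npy",A);np.save("B2.npy",B);np.save("W2.npy",im);cv2.imwrite("pics/w2.png",im[:,:,::-1])
print(s["tcp_pos"])
def bl(I,lo,hi,S,box):
    try:return blob(I,lo,hi,box,S)
    except ValueError:return None,None
for n,lo,hi,S,z in(("green",45,95,70,.09),("blue",98,125,70,.09),("red",-15,5,90,.09),("grip",6,20,150,.09),):
    p,st=bl(im,lo,hi,S,(256,130,256,120));
    if p is not None:print("W",n,p.round(1),st,wrist(s,p,z).round(4))
for n,lo,hi,a,b,S in(("green",45,95,(297,174),(256,215),60),("blue",98,125,(235,215),(233,168),90),("red",-15,8,(267,193),(244,188),75),("grip",6,20,(349,167),(242,258),120)):
    p,sa=bl(A,lo,hi,S,(*a,14,11));q,sb=bl(B,lo,hi,S,(*b,16,18))
    if p is not None and q is not None:
        X,e=tri(p,q);print(n,sa,sb,X.round(4),np.round(e,1))
E
```

```text
[ 0.47613454 -0.08124213  0.25659266]
W green [299.2 121.4] [285 108  30  28 677] [ 0.5328 -0.118   0.09  ]
W blue [105.9 127.6] [  86  111   42   36 1097] [0.5179 0.0732 0.09  ]
W red [203.3 121.8] [189 108  30  29 666] [ 0.528  -0.0234  0.09  ]
W grip [405.6 178.5] [388 163  36  33 856] [ 0.4798 -0.2343  0.09  ]
green [291 166  13  14 152] [249 207  15  16 194] [ 0.5363 -0.1164  0.0843] [0.5 0.5]
blue [229 208  13  16 173] [227 161  14  14 158] [0.5198 0.0772 0.085 ] [0.7 0.5]
red [260 185  14  16 178] [239 182  14  15 170] [ 0.5319 -0.0207  0.084 ] [0.4 0.4]
grip [343 157  13  19 163] [235 247  14  22 246] [ 0.4805 -0.239   0.0775] [0.4 0.4]
```

```bash
python3 - <<'E'
from h import *
im=np.load("W2.npy");h=cv2.cvtColor(im,cv2.COLOR_RGB2HSV);g=cv2.cvtColor(im,cv2.COLOR_RGB2GRAY)
s={"tcp_pos":np.array([0.47613454,-0.08124213,0.25659266]),"orientation":[1.0,.0225,.003,.001]}
# expected catch pixel: project notch guess
c=calibration("wrist");M=np.linalg.inv(np.array(c["mount"]));R=Ro.from_quat(s["orientation"]).as_matrix()
def proj(X):
    q=M[:3,:3]@(R.T@(np.array(X)-s["tcp_pos"]))+M[:3,3];q=c["mtx"]@q;return q[:2]/q[2]
u,v=proj([.436,-.0218,.042]).round().astype(int);print(u,v)
for r in range(v-12,v+13,3):print(r,g[r,u-22:u+23].tolist())
ey=np.array([-.044,.999])
m=cv2.inRange(h,(20,90,90),(35,255,255));n,_,st,ce=cv2.connectedComponentsWithStats(m)
for i in range(1,n):
    if st[i,4]>8 and 60<ce[i,1]<230:print(st[i],[wrist(s,ce[i],z).round(4).tolist() for z in(.041,.008)])
E
```

```text
210 195
183 [236, 234, 236, 236, 235, 236, 235, 235, 236, 232, 225, 212, 198, 193, 186, 177, 178, 179, 178, 179, 181, 177, 179, 182, 180, 177, 177, 181, 180, 179, 179, 185, 194, 189, 193, 191, 193, 195, 195, 195, 197, 194, 194, 206, 227]
186 [235, 234, 233, 234, 235, 234, 235, 230, 221, 209, 188, 172, 140, 103, 63, 58, 58, 56, 54, 58, 54, 57, 60, 55, 58, 52, 57, 60, 57, 59, 57, 58, 58, 59, 59, 60, 58, 58, 59, 55, 59, 61, 67, 96, 146]
189 [233, 234, 233, 234, 233, 233, 230, 216, 199, 175, 147, 118, 88, 84, 80, 86, 90, 101, 119, 135, 144, 130, 100, 85, 86, 86, 92, 110, 127, 142, 145, 124, 84, 83, 83, 87, 83, 83, 87, 86, 85, 82, 79, 99, 149]
192 [234, 235, 235, 234, 234, 235, 232, 219, 198, 175, 130, 92, 93, 94, 95, 94, 107, 127, 155, 183, 206, 217, 212, 185, 148, 112, 112, 136, 164, 189, 209, 214, 195, 164, 126, 102, 96, 98, 96, 95, 94, 96, 91, 104, 140]
195 [234, 233, 234, 233, 233, 234, 235, 227, 207, 184, 164, 147, 147, 132, 109, 97, 101, 122, 149, 183, 207, 221, 220, 202, 171, 134, 110, 132, 162, 192, 214, 220, 212, 190, 164, 137, 119, 136, 147, 146, 132, 108, 92, 108, 145]
198 [22
[... 328 characters left out ...]
, 178, 147, 121, 122, 153, 181, 205, 216, 207, 193, 169, 126, 92, 93, 92, 91, 94, 89, 85, 80, 78]
204 [40, 38, 47, 45, 47, 50, 45, 51, 50, 50, 52, 62, 70, 71, 67, 70, 66, 69, 65, 78, 110, 142, 160, 158, 142, 117, 90, 91, 91, 99, 128, 152, 157, 150, 127, 96, 63, 66, 71, 74, 71, 67, 62, 61, 58]
207 [42, 41, 39, 44, 44, 42, 41, 41, 40, 43, 45, 44, 50, 51, 52, 53, 60, 58, 53, 51, 53, 53, 49, 53, 46, 44, 38, 44, 44, 47, 44, 48, 46, 46, 36, 42, 40, 39, 40, 39, 42, 45, 45, 47, 48]
[210  94   5   5  18] [[0.5531, -0.024, 0.041], [0.5535, -0.0188, 0.008]]
[212 140   5   5  17] [[0.5024, -0.027, 0.041], [0.4979, -0.022, 0.008]]
[208 162   7  15  74] [[0.4694, -0.0237, 0.041], [0.4616, -0.0184, 0.008]]
```

Emit:
jog_arm(increments=[[0,0.02,0,0],[0,0.04,0,0],[-0.001,0.06,0,0],[-0.001,0.08,0,0],[-0.002,0.1,0,0],[-0.002,0.12,0.02,0],[-0.002,0.14,0.04,0],[-0.002,0.158,0.06,0],[-0.002,0.158,0.08,0],[-0.002,0.158,0.08,0]])

```text
time_s: 13.35
tcp_pos: [0.4785, -0.2386, 0.1696]
orientation: [1.0, 0.022, -0.003, -0.002]
ft_force: [-0.4, 0.5, -0.3]
gripper_width: 1.001
gripper_force: 0.0
```

```bash
python3 - <<'E'
from h import *
from workcell import sense,grab_frame
s=sense();im=grab_frame("wrist");print(s["tcp_pos"],s["orientation"],s["ft_force"])
p,st=blob(im,4,20,(256,200,200,150),130);print(p,st,wrist(s,p,.098),wrist(s,p,.08))
E
```

```text
[ 0.47847638 -0.23859769  0.16955215] [ 0.99975073  0.02205053 -0.00288149 -0.00198605] [-0.37511565  0.51483306 -0.28909142]
[259.01642336 200.22354015] [ 248  175   23   57 1096] [ 0.4829981  -0.23779083  0.098     ] [ 0.47654598 -0.23793508  0.08      ]
```

Emit:
jog_arm(increments=[[0,0,0.012,0],[0,0,0.024,0],[0,0,0.036,0],[0,0,0.048,0],[0,0,0.06,0],[0,0,0.07,0],[0,0,0.08,0],[0.001,0,0.088,0],[0.001,0,0.088,0],[0.001,0,0.088,0]])

```text
time_s: 14.23
tcp_pos: [0.4811, -0.2389, 0.0845]
orientation: [1.0, 0.022, -0.0, -0.0]
ft_force: [0.3, 0.5, 0.3]
gripper_width: 0.998
gripper_force: 0.0
```

Emit:
jog_arm(increments=[[0,0,0,0],[0,0,0,0],[0,0,0,0],[0,0,0,0],[0,0,0,0],[0,0,0,0],[0,0,0,0],[0,0,0,0],[0,0,0,0],[0,0,0,0]], hand=0.0, force=50)

```text
time_s: 15.07
tcp_pos: [0.4812, -0.239, 0.0853]
orientation: [1.0, 0.022, 0.0, 0.0]
ft_force: [-1.4, 1.2, 7.0]
gripper_width: 0.176
gripper_force: 49.7
```

The fin is gripped (15 mm opening, 50 N). I slide towards the notch, first a free stretch.

Emit:
jog_arm(increments=[[0,-0.008,0,0],[0,-0.018,0,0],[0,-0.028,0,0],[0,-0.038,0,0],[0,-0.048,0,0],[0,-0.058,0,0],[0,-0.068,0,0],[0,-0.078,0,0],[0,-0.086,0,0],[0,-0.09,0,0]])

```text
time_s: 15.9
tcp_pos: [0.4772, -0.148, 0.0853]
orientation: [1.0, 0.023, 0.0, 0.0]
ft_force: [-1.4, -2.6, 6.1]
gripper_width: 0.178
gripper_force: 49.9
```

Emit:
jog_arm(increments=[[0,-0.008,0,0],[0,-0.018,0,0],[0,-0.028,0,0],[0,-0.038,0,0],[0,-0.048,0,0],[0,-0.058,0,0],[0,-0.068,0,0],[0,-0.078,0,0],[0,-0.086,0,0],[0,-0.09,0,0]])

```text
time_s: 16.73
tcp_pos: [0.4732, -0.0581, 0.0853]
orientation: [1.0, 0.023, 0.0, 0.0]
ft_force: [0.3, -2.9, 4.9]
gripper_width: 0.185
gripper_force: 50.0
```

Emit:
jog_arm(increments=[[0,-0.002,0,0],[0,-0.004,0,0],[0,-0.006,0,0],[0,-0.008,0,0],[0,-0.01,0,0],[0,-0.012,0,0],[0,-0.014,0,0],[0,-0.015,0,0],[0,-0.015,0,0],[0,-0.015,0,0]])

```text
time_s: 17.57
tcp_pos: [0.4725, -0.0439, 0.0853]
orientation: [1.0, 0.023, 0.0, 0.0]
ft_force: [-1.1, -0.7, 6.3]
gripper_width: 0.176
gripper_force: 50.0
```

```bash
python3 - <<'E'
from h import *
from workcell import sense,grab_frame
s=sense();print(s["tcp_pos"],s["ft_force"])
B=grab_frame("side");A=grab_frame("scene");np.save("A3.npy",A);np.save("B3.npy",B)
for n,lo,hi,a,b,S in(("red",-15,8,(267,193),(244,188),75),("green",45,95,(297,174),(256,215),60)):
    try:
        p,sa=blob(A,lo,hi,(*a,14,11),S);q,sb=blob(B,lo,hi,(*b,16,18),S);X,e=tri(p,q);print(n,sa,sb,X.round(4),np.round(e,1))
    except ValueError:print(n,"hidden")
E
```

```text
[ 0.47254836 -0.04392451  0.08526893] [-1.06187788 -0.70789017  6.28350651]
red [260 185  14  16 151] [239 182  14  15 170] [ 0.5329 -0.0202  0.0843] [0.9 0.7]
green hidden
```

Emit:
jog_arm(increments=[[0,-0.001,0,0],[0,-0.002,0,0],[0,-0.003,0,0],[0,-0.004,0,0],[0,-0.005,0,0],[0,-0.006,0,0],[0,-0.007,0,0],[0,-0.007,0,0],[0,-0.007,0,0],[0,-0.007,0,0]])

```text
time_s: 18.5
tcp_pos: [0.4722, -0.037, 0.0853]
orientation: [1.0, 0.022, 0.0, 0.0]
ft_force: [-0.3, -0.6, 5.5]
gripper_width: 0.181
gripper_force: 50.0
```

Emit:
jog_arm(increments=[[0,-0.0005,0,0],[0,-0.001,0,0],[0,-0.0015,0,0],[0,-0.002,0,0],[0,-0.002,0,0],[0,-0.002,0,0],[0,-0.002,0,0],[0,-0.002,0,0],[0,-0.002,0,0],[0,-0.002,0,0]])

```text
time_s: 19.33
tcp_pos: [0.4722, -0.0351, 0.0853]
orientation: [1.0, 0.022, 0.0, 0.0]
ft_force: [-0.8, -0.3, 5.1]
gripper_width: 0.178
gripper_force: 50.0
```

Emit:
jog_arm(increments=[[0,-0.0005,0,0],[0,-0.001,0,0],[0,-0.0015,0,0],[0,-0.002,0,0],[0,-0.002,0,0],[0,-0.002,0,0],[0,-0.002,0,0],[0,-0.002,0,0],[0,-0.002,0,0],[0,-0.002,0,0]])

```text
time_s: 20.17
tcp_pos: [0.4721, -0.0332, 0.0853]
orientation: [1.0, 0.022, 0.0, 0.0]
ft_force: [-1.0, -1.6, 6.2]
gripper_width: 0.182
gripper_force: 50.0
```

Emit:
jog_arm(increments=[[0,-0.0005,0,0],[0,-0.001,0,0],[0,-0.0015,0,0],[0,-0.0015,0,0],[0,-0.0015,0,0],[0,-0.0015,0,0],[0,-0.0015,0,0],[0,-0.0015,0,0],[0,-0.0015,0,0],[0,-0.0015,0,0]])

```text
time_s: 21.0
tcp_pos: [0.4721, -0.0326, 0.0853]
orientation: [1.0, 0.022, 0.0, 0.001]
ft_force: [-0.0, -3.4, 6.4]
gripper_width: 0.175
gripper_force: 50.0
```

Emit:
jog_arm(increments=[[0,-0.0005,0,0],[0,-0.001,0,0],[0,-0.0015,0,0],[0,-0.0015,0,0],[0,-0.0015,0,0],[0,-0.0015,0,0],[0,-0.0015,0,0],[0,-0.0015,0,0],[0,-0.0015,0,0],[0,-0.0015,0,0]])

```text
time_s: 21.83
tcp_pos: [0.472, -0.0323, 0.0853]
orientation: [1.0, 0.022, 0.0, 0.001]
ft_force: [0.5, -5.6, 6.2]
gripper_width: 0.176
gripper_force: 50.0
```

Emit:
jog_arm(increments=[[0,-0.0005,0,0],[0,-0.001,0,0],[0,-0.0015,0,0],[0,-0.0015,0,0],[0,-0.0015,0,0],[0,-0.0015,0,0],[0,-0.0015,0,0],[0,-0.0015,0,0],[0,-0.0015,0,0],[0,-0.0015,0,0]])

```text
time_s: 22.67
tcp_pos: [0.472, -0.0321, 0.0853]
orientation: [1.0, 0.021, 0.0, 0.002]
ft_force: [0.5, -9.8, 5.7]
gripper_width: 0.178
gripper_force: 50.1
```

The ridge begins to bite at y ≈ −0.0325, so the notch should be near −0.0215, which agrees with the cameras. The arm yields about 3 N/mm, so I go on in small steps.

Emit:
jog_arm(increments=[[0,-0.0005,0,0],[0,-0.001,0,0],[0,-0.001,0,0],[0,-0.001,0,0],[0,-0.001,0,0],[0,-0.001,0,0],[0,-0.001,0,0],[0,-0.001,0,0],[0,-0.001,0,0],[0,-0.001,0,0]])

```text
time_s: 23.5
tcp_pos: [0.472, -0.0314, 0.0853]
orientation: [1.0, 0.021, 0.0, 0.002]
ft_force: [-0.0, -9.2, 6.2]
gripper_width: 0.18
gripper_force: 50.1
```

Emit:
jog_arm(increments=[[0,-0.0005,0,0],[0,-0.001,0,0],[0,-0.001,0,0],[0,-0.001,0,0],[0,-0.001,0,0],[0,-0.001,0,0],[0,-0.001,0,0],[0,-0.001,0,0],[0,-0.001,0,0],[0,-0.001,0,0]])

```text
time_s: 24.33
tcp_pos: [0.472, -0.0312, 0.0853]
orientation: [1.0, 0.021, 0.0, 0.003]
ft_force: [0.4, -12.5, 6.6]
gripper_width: 0.18
gripper_force: 50.1
```

Emit:
jog_arm(increments=[[0,-0.0005,0,0],[0,-0.001,0,0],[0,-0.001,0,0],[0,-0.001,0,0],[0,-0.001,0,0],[0,-0.001,0,0],[0,-0.001,0,0],[0,-0.001,0,0],[0,-0.001,0,0],[0,-0.001,0,0]])

```text
time_s: 25.17
tcp_pos: [0.4718, -0.0271, 0.0853]
orientation: [1.0, 0.022, 0.0, 0.001]
ft_force: [-0.2, -5.3, 7.1]
gripper_width: 0.173
gripper_force: 50.2
```

Emit:
jog_arm(increments=[[0,-0.0005,0,0],[0,-0.001,0,0],[0,-0.001,0,0],[0,-0.001,0,0],[0,-0.001,0,0],[0,-0.001,0,0],[0,-0.001,0,0],[0,-0.001,0,0],[0,-0.001,0,0],[0,-0.001,0,0]])

```text
time_s: 26.0
tcp_pos: [0.4717, -0.025, 0.0853]
orientation: [1.0, 0.022, 0.0, 0.0]
ft_force: [-0.8, -2.0, 7.4]
gripper_width: 0.175
gripper_force: 50.2
```

Emit:
jog_arm(increments=[[0,-0.0005,0,0],[0,-0.001,0,0],[0,-0.001,0,0],[0,-0.001,0,0],[0,-0.001,0,0],[0,-0.001,0,0],[0,-0.001,0,0],[0,-0.001,0,0],[0,-0.001,0,0],[0,-0.001,0,0]])

```text
time_s: 26.83
tcp_pos: [0.4716, -0.0233, 0.0853]
orientation: [1.0, 0.023, 0.0, -0.0]
ft_force: [-0.8, 0.6, 7.2]
gripper_width: 0.179
gripper_force: 50.2
```

Emit:
jog_arm(increments=[[0,-0.0005,0,0],[0,-0.001,0,0],[0,-0.001,0,0],[0,-0.001,0,0],[0,-0.001,0,0],[0,-0.001,0,0],[0,-0.001,0,0],[0,-0.001,0,0],[0,-0.001,0,0],[0,-0.001,0,0]])

```text
time_s: 27.67
tcp_pos: [0.4716, -0.0219, 0.0853]
orientation: [1.0, 0.023, 0.0, -0.0]
ft_force: [-1.7, -0.4, 5.8]
gripper_width: 0.184
gripper_force: 50.2
```

Emit:
jog_arm(increments=[[0,-0.0005,0,0],[0,-0.001,0,0],[0,-0.001,0,0],[0,-0.001,0,0],[0,-0.001,0,0],[0,-0.001,0,0],[0,-0.001,0,0],[0,-0.001,0,0],[0,-0.001,0,0],[0,-0.001,0,0]])

```text
time_s: 28.5
tcp_pos: [0.4715, -0.0211, 0.0853]
orientation: [1.0, 0.023, 0.0, -0.0]
ft_force: [-0.9, 0.2, 6.5]
gripper_width: 0.18
gripper_force: 50.1
```

Emit:
jog_arm(increments=[[0,-0.0005,0,0],[0,-0.001,0,0],[0,-0.0015,0,0],[0,-0.0015,0,0],[0,-0.0015,0,0],[0,-0.0015,0,0],[0,-0.0015,0,0],[0,-0.0015,0,0],[0,-0.0015,0,0],[0,-0.0015,0,0]])

```text
time_s: 29.33
tcp_pos: [0.4715, -0.0208, 0.0853]
orientation: [1.0, 0.022, 0.0, 0.001]
ft_force: [-1.2, -2.6, 6.1]
gripper_width: 0.177
gripper_force: 50.2
```

```bash
python3 - <<'E'
from h import *
from workcell import sense,grab_frame
f=[]
for i in range(6):
    s=sense();f.append(np.r_[s["tcp_pos"][1],s["ft_force"][1]]);
    A=grab_frame("scene") if i%2 else grab_frame("side")
    np.save(f"F{i%2}.npy",A)
print(np.round(f,4))
E
```

```text
[[-0.0208 -2.6225]
 [-0.0208 -4.3959]
 [-0.0208 -2.7948]
 [-0.0208 -2.588 ]
 [-0.0208 -2.43  ]
 [-0.0208 -4.1921]]
```

A 1.5 mm push moved the shuttle only 0.3 mm, so the ball is seated at y ≈ −0.021. I ease the push back and do a last check.

Emit:
jog_arm(increments=[[0,0.0005,0,0],[0,0.001,0,0],[0,0.001,0,0],[0,0.001,0,0],[0,0.001,0,0],[0,0.001,0,0],[0,0.001,0,0],[0,0.001,0,0],[0,0.001,0,0],[0,0.001,0,0]])

```text
time_s: 30.47
tcp_pos: [0.4715, -0.0209, 0.0853]
orientation: [1.0, 0.023, 0.0, 0.0]
ft_force: [-0.9, -0.3, 5.8]
gripper_width: 0.18
gripper_force: 50.2
```

```bash
python3 - <<'E'
from h import *
from workcell import sense
A=np.load("F1.npy");B=np.load("F0.npy");s=sense();print(s["tcp_pos"],s["ft_force"],s["gripper_force"])
for n,lo,hi,a,b,S in(("green",45,95,(297,174),(256,215),60),("blue",98,125,(235,215),(233,168),90),("red",-15,8,(267,193),(244,188),75)):
    for nm,I,c,w in(("scene",A,a,(14,11)),("side",B,b,(16,18))):
        try:p,st=blob(I,lo,hi,(*c,*w),S);print(n,nm,st)
        except ValueError:print(n,nm,"hidden")
E
```

```text
[ 0.47149909 -0.02089988  0.08526066] [-0.87699653 -0.34300763  5.80554398] 50.19186615943909
green scene hidden
green side [249 207  15  16 195]
blue scene [229 208  13  16 173]
blue side [229 161  12  14 136]
red scene [260 185  10  12  91]
red side [239 182  14  16 171]
```

All three bottles are where they were, and the shuttle is seated and held. I hand the job in.

```bash
python3 -c "
from workcell import arm
print(arm.finish_job())"
```

```text
the job is handed in; nothing more can be done
None
```

The red-capped bottle stands upright at the yellow mark and the shuttle is held by its grip in the notch; I handed the job in at about 30.5 s, but the hand-in returned no verdict.

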